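# Refit the front guard of a fan

## Task

The round slatted front guard of the upturned fan sits loosely on its shaft, raised and turned the wrong way. With the fingertips, push it round by its scallops until the notch in its edge stands over the pin on the fan's rim, then press it straight down until it is fully home over the pin, and come away. Only push and press the guard, never lift it, and leave the things standing around the fan where they are.

Things in the scene. Friction and masses are not known exactly. Their poses are not given: they have to be found in the camera images.
- fan: Dark grey table fan that stands fixed on its foot and faces the ceiling. Origin on the table under the centre of the fan; z up. The drum is 180 mm across, its rim is 90 mm above the table; two bracket arms reach out to 112 mm from the axis at its own +y and -y, up to 76 mm high. The locating pin stands on the rim, on an ear that sticks out to 112 mm from the axis, in the direction of the fan's own +x. The fan may stand turned any way round.
- pin_tip (a point): Middle of the top of the upright steel locating pin, 83 mm from the fan's axis and 104 mm above the table, 14 mm above the rim. The pin is oblong with a rounded top: 12 mm wide, and from 72 to 94 mm off the axis. The raised guard's edge covers its inner 12 mm; the outer 10 mm is seen beside the guard.
- guard_turn (a joint): Angle of the guard about the fan's vertical axis, rad, growing anticlockwise seen from above; unlimited both ways. At 0 (and at every 2 pi = 6.283) the notch is exactly over the pin; it starts between 0.7 and 5.58. It stays where it is left (rubs with about 0.2 N m, that is 3 to 4 N of push on a scallop wall).
- guard_depth (a joint): How far the guard is pressed down, m: 0 raised (underside 105 mm above the table, 1 mm over the pin's top), 0.014 fully home, negative if lifted. It slides stiffly: 4 to 6 N of push moves it down, and it stays where left. Off the notch the pin stops it in the first 2 to 3 mm. The notch has 4 mm of play either side of the pin, whose rounded top guides it in when up to 6 mm off.
- notch (a point): The one notch in the guard's edge, open outward: 20 mm wide, from 67 mm off the axis out to the edge at 84 mm. This point lies on its middle line, 83 mm from the axis and 3 mm above the guard's underside; it must come over pin_tip. z up, x points outward.
- guard_top (a point): Centre of the top of the guard's flat middle cap (48 mm across), 21 mm above the guard's underside, on the fan's axis; the place to press. The guard is a light grey painted steel disc 168 mm across: a flat edge 6 mm thick, and on it a slatted middle part 152 mm across and 14 mm higher, cut by two wide finger scallops. The slats are too close for a finger to pass.
- scallop_a (a point): Middle of the floor of one finger scallop, 62 mm from the axis, 6 mm above the guard's underside, a quarter turn anticlockwise (seen from above) from the notch. The scallop is a 70 degree wide gap in the raised part, from 46 mm off the axis outward, open to the rim, with two upright radial walls 14 mm high at its ends, 35 degrees either side of this point: push these sideways to turn the guard.
- scallop_b (a point): The same for the other scallop, a quarter turn clockwise from the notch.
- flowerpot: Small terracotta pot, 76 mm across, 75 mm high. Origin under its centre. Bystander.
- jar: Glass jar with a steel lid, 56 mm across, 75 mm high. Origin under its centre. Bystander.
- brush: Dusting brush lying on the table. Origin under its middle. Bystander.

How it is judged:
By the outcome, as a careful person would: the job done as asked, in the order asked, and still so for the second after the job is handed in, with the robot touching nothing.
It also fails if it takes over 51 s, if anything falls off the work surface, if the arm or the gripper's body presses on something with over 40 N, if the wrist force passes 120 N, or if a joint passes its speed limit or range.

## Robot

A 6-joint arm with a two-finger parallel gripper is mounted at the origin on the work surface. World frame = base frame: x ahead of the robot, y to its left, z up, the work surface at z = 0. Lengths are in mm, angles in rad, forces in N, time in s.
With the tool pointing down it reaches from about 275 to 825 mm from the base axis. Payload 4.9 kg.
Tool frame: the origin (TCP) lies at the very end of the fingers, on their centre line; the grasp point (between the pads) lies 19 mm behind it; z points along the fingers, y is the direction in which the jaws open and shut (so a half turn about z gives the same grasp; the last joint's range is limited). The gripper opens to 85 mm and grips with 20 to 120 N. Pads are 22 mm wide; open, the fingers measure 114 mm over their backs; the gripper's body (76 mm by 85 mm) begins 54 mm behind the grasp point. The pads swing forward as they close: fully open they stand 13 mm farther back than shut.
Start: joints at [-1.482, 0.326, -0.193, 1.052, 0, 1.437], TCP at [121.539, -536.42, 210.981] pointing down, gripper open.
Joint ranges: [-2.65, 2.65], [-0.97, 1.79], [-1.3, 1.35], [-1.93, 2.1], [-1.47, 1.37], [-3.14, 3.14]. Speed limits (rad/s): [2.57, 2.57, 3.14, 3.14, 3.14, 3.14].

## Interface

Orientations are given as [roll, pitch, yaw] about the fixed x, y, z axes, in that order (R = Rz(yaw) Ry(pitch) Rx(roll)).
In Python, from bench import bot, solve_ik, imaging gives the robot as it stands. Calls block until the motion is done:
- bot.move_ptp(position, orientation): joint-space move of the TCP to a pose.
- bot.movel(position, rot=None, max_speed=150, threshold=None): straight line of the TCP; rot=None keeps the orientation; max_speed is the mean speed in mm/s. With threshold (N) it stops when the force on the tool has changed by that much, and returns True; else False.
- bot.move_j(angles): joint-space move.
- bot.grip(opening, effort=None): opening from 0.0 (shut) to 1.0 (fully open); effort is the grip in N (None keeps the last); returns when the fingers have stopped.
- bot.dwell(seconds).
- solve_ik(position, orientation): joint angles nearest the present ones, or None.
- bot.get_state(): the state.
- imaging.capture(name): name is "scene" or "top" or "wrist"; returns the picture (480x640x3 uint8, blue, green, red); there is no depth.
- imaging.camera_model(name): a dict with "K" (3x3 intrinsics, pixels), "position" and "rotation" of the camera in the world. Camera axes: x right, y up, looking along -z (the intrinsics and any distortion apply to the point x, -y, -z); pixel columns grow to the right and rows downward; lengths in mm; the calibration is good to about 2 mm. A picture is of the moment at which its call begins: read the wrist's pose just before it. camera_model takes no time and is no camera call; for the wrist camera it gives the pose at the moment of the call.
A pose or a line that the arm cannot do raises bot.IKError and nothing moves.
- bot.sign_off(): hands the job in, once; it reports no verdict.
The state is a dict: "t": time; "qpos": joint angles; "joint_velocities": joint speeds; "effort": joint torques, N m; "tcp_pos": TCP position; "orientation": TCP orientation; "contact_force": force on the tool from outside, world axes, zero at the start; "wrist_torque": the same for the moment, N m; "opening": opening from 0.0 (shut) to 1.0 (fully open).
Only numpy, scipy, OpenCV 4.12 (cv2) and the standard library are available. Lean on these libraries where they do the work, as an engineer would, in place of code of your own. Each camera call takes 0.05 s, during which the arm holds its last target.

## Working session

There is one attempt and no reset: what is moved stays moved. The work goes in short steps, each a Python script; the robot and the scene stay as the last script left them, time stands still between calls to the robot, and variables do not carry over. Pictures are saved under pics/ and viewed, and the job is handed in when it is done.

```bash
mkdir -p pics; ls; python3 - <<'E'
from bench import bot, solve_ik, imaging
import cv2
for n in ("scene","top","wrist"):
    cv2.imwrite(f"pics/{n}0.png",imaging.capture(n))
    m=imaging.camera_model(n); print(n,{k:(v.tolist() if hasattr(v,'tolist') else v) for k,v in m.items()})
s=bot.get_state(); print(s['t'],s['tcp_pos'],s['orientation'],s['opening'])
E
```

```text
pics
scene {'K': [[619.4253602802838, 0.0, 317.28395944607104], [0.0, 619.4253602802838, 245.49662721170023], [0.0, 0.0, 1.0]], 'position': [1105.8546258449346, 926.5760776937897, 979.5120325086915], 'rotation': [0.8790783092031785, 0.015379724734595035, 2.5744578237874554]}
top {'K': [[434.1771360678372, 0.0, 315.93529410800727], [0.0, 434.1771360678372, 244.6989568669367], [0.0, 0.0, 1.0]], 'position': [338.84561180990613, -8.2576008315378, 1188.6207605403768], 'rotation': [0.20698222501608887, 0.0001980961417435978, -1.5229080363192866]}
wrist {'K': [[422.81486954386475, 0.0, 320.75673958598315], [0.0, 422.81486954386475, 241.0651662270058], [0.0, 0.0, 1.0]], 'position': [203.91169347679406, -516.5392598489428, 372.2768608820747], 'rotation': [-0.33309887796078996, 0.003125366593733858, -1.3475957469181095]}
0.15 [ 121.49323178 -535.94279375  210.37532563] [-3.14026791e+00 -1.78851303e-04  2.22767932e-01] 0.9995918470058966
```

View pics/top0.png

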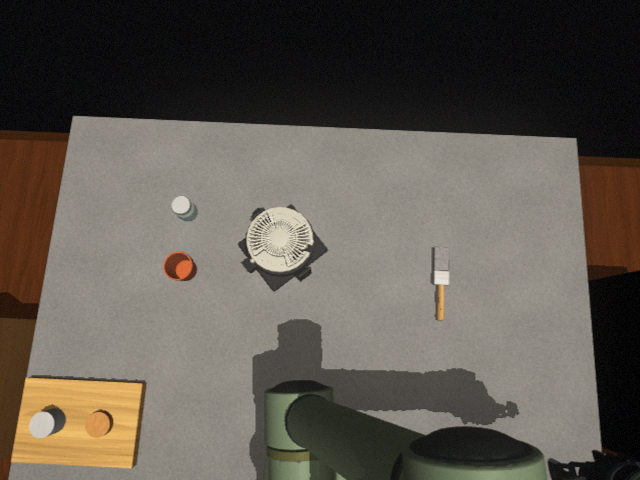

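View pics/scene0.png

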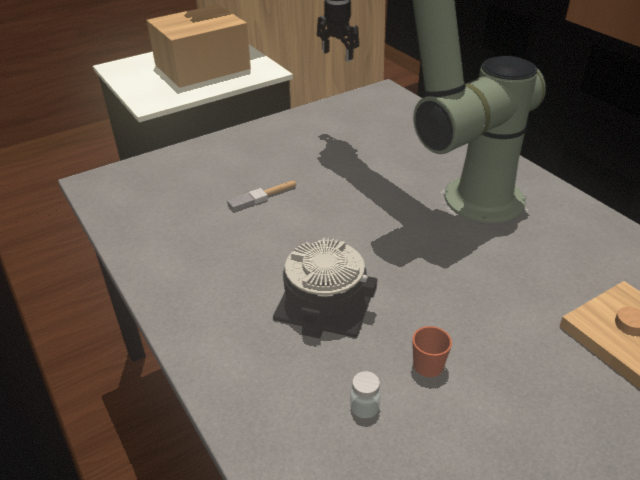

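View pics/wrist0.png

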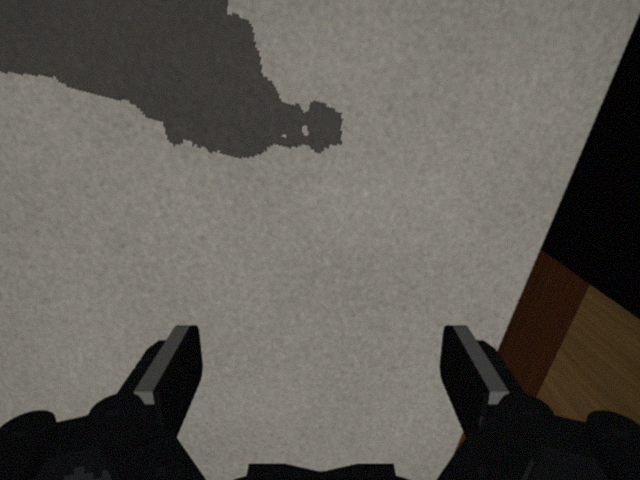

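The top view shows the fan at about (280,240), the flowerpot at (180,266), the jar at (182,207) and the brush at (441,280). Next I'll zoom in on the fan and rectify the view.

```bash
cat > h.py <<'E'
import numpy as np, cv2
from scipy.spatial.transform import Rotation as Ro
def P(m):
    R=Ro.from_euler('xyz',m['rotation']).as_matrix(); return np.array(m['K']),np.array(m['position']),R
def ray(m,u,v,z):
    K,c,R=P(m); d=np.linalg.inv(K)@np.array([u,v,1.]); d=R@(d*[1,-1,-1]); return c+d*(z-c[2])/d[2]
def proj(m,X):
    K,c,R=P(m); p=(np.atleast_2d(X)-c)@R; p=p*[1,-1,-1]; q=p@K.T; return q[:,:2]/q[:,2:]
E
python3 - <<'E'
from h import *
from bench import imaging
for n,(a,b,w) in {"top":(225,190,110),"scene":(260,225,130)}.items():
    im=cv2.imread(f"pics/{n}0.png")[b:b+w*3//4+20,a:a+w]
    cv2.imwrite(f"pics/{n}0z.png",cv2.resize(im,None,fx=5,fy=5,interpolation=cv2.INTER_CUBIC))
m=imaging.camera_model("top")
for nm,u,v,z in (("guard",280,240,111),("pot",180,266,75),("jar",182,207,75),("brush",441,280,10)): print(nm,ray(m,u,v,z).round(1))
im=cv2.imread("pics/top0.png"); 
k=(im.min(2)>150).astype(np.uint8); k[:, :225]=0;k[:,335:]=0;k[:190]=0;k[300:]=0
c=max(cv2.findContours(k,0,1)[0],key=cv2.contourArea); h=cv2.convexHull(c)
e=cv2.fitEllipse(h);print(e, ray(m,*e[0],111))
print(ray(m,*e[0],108),proj(imaging.camera_model("scene"),ray(m,*e[0],111)))
E
```

```text
guard [572.7  94.6 111. ]
pot [499.1 352.7  75. ]
jar [658.  365.2  75. ]
brush [ 504.1 -341.6   10. ]
((278.95147705078125, 239.04930114746094), (64.08694458007812, 66.68556213378906), 64.80270385742188) [575.03088496  97.43710791 111.        ]
[575.68840368  97.73135255 108.        ] [[324.67132634 264.75994091]]
```

View pics/top0z.png

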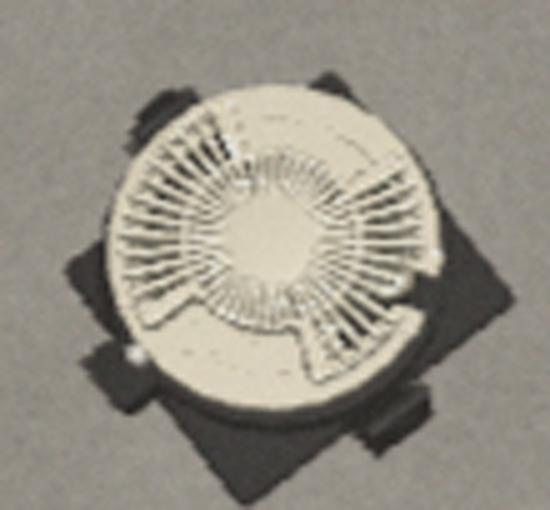

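View pics/scene0z.png

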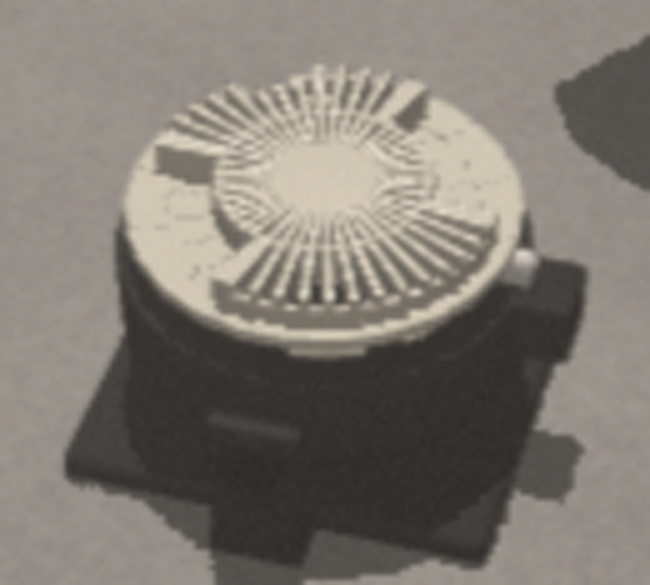

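```bash
python3 - <<'E'
from h import *
from bench import imaging, bot, solve_ik
m=imaging.camera_model("top"); C=np.array([575.5,97.6])
f=lambda x:(x+.5)/5-.5
for n,u,v,z in(("pin",137,353,104),("notch",405,292,110)):
    p=ray(m,225+f(u),190+f(v),z)[:2]-C; print(n,p,np.hypot(*p),np.degrees(np.arctan2(p[1],p[0])))
for yaw in (0,np.pi,-np.pi/2,np.pi/2):
  d=np.array([np.cos(yaw),np.sin(yaw)])
  print(yaw, solve_ik([*(C-70*d),270],[np.pi,0,yaw]))
E
```

```text
pin [-56.99959145  65.14435593] 86.56061769396685 131.1850683684254
notch [-20.21691735 -69.04673319] 71.94563997878693 -106.32005664546647
0 [ 0.0472796   0.22734047 -0.17496009  1.16849577  0.         -3.09431305]
3.141592653589793 [0.03708502 0.50040245 0.2230915  1.29348537 0.         0.03708502]
-1.5707963267948966 [ 0.16028858  0.39136362  0.05374173  1.23317443  0.         -1.41050775]
1.5707963267948966 [-0.08017039  0.34561611 -0.01328136  1.21189886  0.          1.49062594]
```

Pin is at about 131° and the notch at about −106° (world, about the fan axis). The short way round is about 122° clockwise. I'll take a close wrist view to measure this accurately.

```bash
python3 - <<'E'
from h import *
from bench import imaging, bot
import json
C=np.array([575.5,97.6]); yaw=np.radians(142); d=np.array([np.cos(yaw),np.sin(yaw)])
bot.move_ptp([*(C-65*d),265],[np.pi,0,yaw]); bot.grip(0.0,20)
m=imaging.camera_model("wrist"); im=imaging.capture("wrist"); cv2.imwrite("pics/w1.png",im)
json.dump({k:np.array(v).tolist() for k,v in m.items() if k in("K","position","rotation")},open("w1.json","w"))
s=bot.get_state(); print(s['t'],s['tcp_pos'],s['orientation'],s['opening'],m['position'],s['contact_force'])
print(proj(m,[*C,126]))
E
```

```text
3.725 [626.72914117  57.63106751 264.98629541] [3.14158257e+00 3.40995895e-06 2.47844140e+00] -0.001255892029593491 [559.81435809 110.65981131 426.88108971] [0.09115384 0.38395171 0.45200267]
[[319.03347896 126.06122387]]
```

View pics/w1.png

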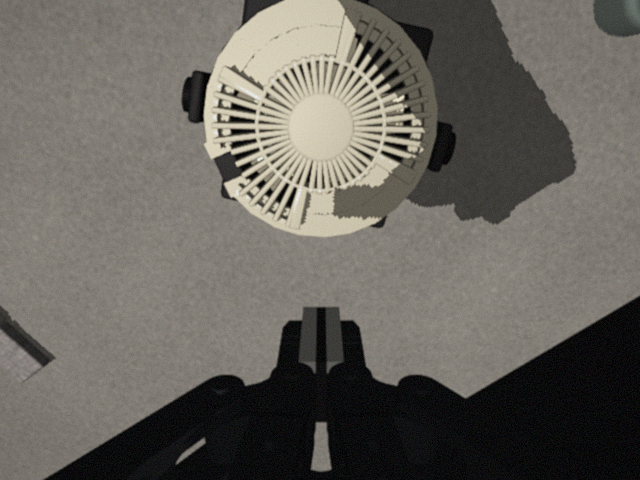

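The guard fills the top of the picture, centred at about (320,126), with the notch at (222,163). The pin lies just above the frame, so I'll shift and look again.

```bash
python3 - <<'E'
from h import *
from bench import imaging, bot
import json
C=np.array([575.5,97.6]); yaw=np.radians(142); d=np.array([np.cos(yaw),np.sin(yaw)])
bot.movel([*(C-28*d),275])
m=imaging.camera_model("wrist"); im=imaging.capture("wrist"); cv2.imwrite("pics/w2.png",im)
json.dump({k:np.array(v).tolist() for k,v in m.items() if k in("K","position","rotation")},open("w2.json","w"))
k=(im.min(2)>150).astype(np.uint8)
g=im.astype(int).max(2); print(proj(m,[*C,126]), bot.get_state()['t'])
E
```

```text
[[318.66117993 176.32982824]] 4.1833
```

View pics/w2.png

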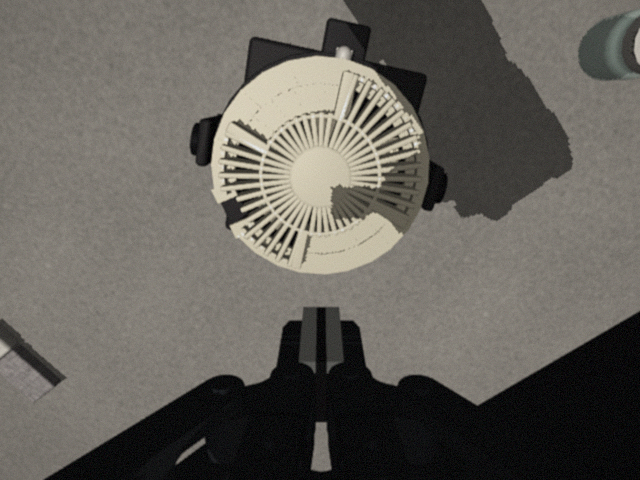

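```bash
cat >> h.py <<'E'
from scipy.optimize import least_squares
def circ(m,im,z=111,C0=(575.5,97.6),R=84,lo=150):
    # radial edge search: outermost lit->non-lit transition on image of rays at guard edge plane
    g=cv2.GaussianBlur(im,(3,3),0).min(2).astype(float); pts=[]
    for a in np.radians(np.arange(0,360,3)):
        r=np.arange(R-10,R+10,.25); X=np.c_[C0[0]+r*np.cos(a),C0[1]+r*np.sin(a),np.full(len(r),z)]
        q=proj(m,X); 
        if q.min()<2 or q[:,1].max()>477 or q[:,0].max()>637: continue
        s=cv2.remap(g.astype(np.float32),q[:,:1].astype(np.float32),q[:,1:].astype(np.float32),1).ravel()
        i=np.argmin(s[4:]-s[:-4]); 
        if s[i]>lo and s[i]-s[i+4]>25: pts.append(X[i+2,:2])
    pts=np.array(pts)
    f=lambda p:np.hypot(*(pts-p[:2]).T)-p[2]
    o=least_squares(f,[*C0,R],loss='soft_l1'); return o.x,len(pts),np.abs(o.fun).mean()
E
python3 - <<'E'
from h import *
import json
m=json.load(open("w2.json")); im=cv2.imread("pics/w2.png")
print(circ(m,im))
c,n,e=circ(m,im); print(circ(m,im,C0=c[:2]))
cr=im[20:290,190:450]; cv2.imwrite("pics/w2z.png",cv2.resize(cr,None,fx=2.2,fy=2.2,interpolation=cv2.INTER_CUBIC))
cv2.imwrite("pics/w2p.png",cv2.resize(im[15:85,300:400],None,fx=7,fy=7,interpolation=cv2.INTER_CUBIC))
E
```

```text
(array([575.43213983,  95.95627411,  82.35382766]), 20, np.float64(0.7577864568830037))
(array([575.10686496,  96.36103255,  82.45849151]), 23, np.float64(0.850099872275247))
```

View pics/w2z.png

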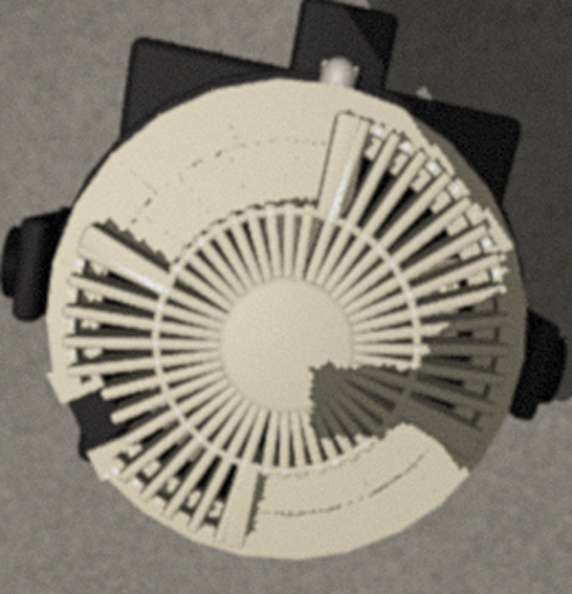

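View pics/w2p.png

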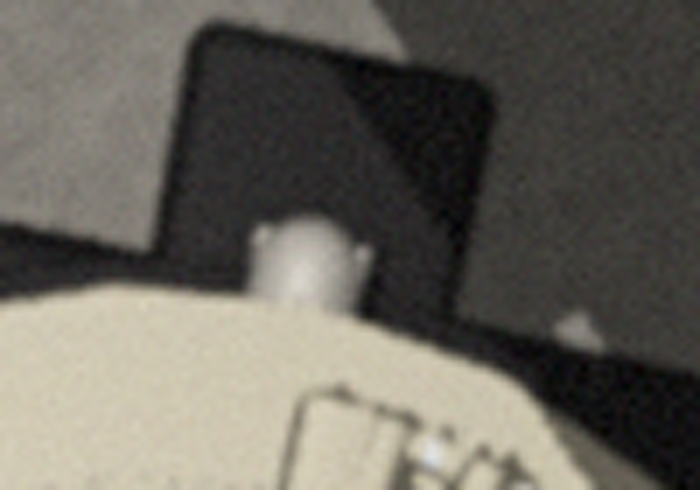

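```bash
python3 - <<'E'
from h import *
import json
m=json.load(open("w2.json"))
f=lambda u,v,s,a,b:((u+.5)/s-.5+a,(v+.5)/s-.5+b)
C=ray(m,*f(286,344,2.2,190,20),126)[:2]; print(C)
def ang(p): p=p[:2]-C; return np.hypot(*p).round(1),np.degrees(np.arctan2(p[1],p[0])).round(1)
print("pin",ang(ray(m,*f(307,262,7,300,15),103)))
for u,v in((77,427),(66,401),(92,453),(72,403),(108,392)): print("notch",ang(ray(m,*f(u,v,2.2,190,20),111)))
for u,v in((338,112),(320,210),(92,223),(262,475),(246,545)): print("walltop",ang(ray(m,*f(u,v,2.2,190,20),125)))
a=ray(m,202.,141.,76);b=ray(m,436.,185.,76);print("brackets",a,b,(a+b)/2,np.degrees(np.arctan2(*(b-a)[1::-1])))
E
```

```text
[575.84517626  98.33152564]
pin (np.float64(87.8), np.float64(130.7))
notch (np.float64(82.8), np.float64(-104.4))
notch (np.float64(82.5), np.float64(-111.5))
notch (np.float64(83.1), np.float64(-96.8))
notch (np.float64(80.7), np.float64(-110.6))
notch (np.float64(66.9), np.float64(-110.5))
walltop (np.float64(74.3), np.float64(129.4))
walltop (np.float64(44.6), np.float64(127.8))
walltop (np.float64(73.9), np.float64(-159.9))
walltop (np.float64(47.5), np.float64(-48.3))
walltop (np.float64(75.0), np.float64(-49.1))
brackets [499.39627451  33.24485542  76.        ] [651.10213173 167.2441689   76.        ] [575.24920312 100.24451216  76.        ] 41.45363667685535
```

Center (575.7, 98), pin at 131°, and the notch at −104.5° (edges and scallop walls agree within 1°). I need about −124.5°. I'll push the clockwise wall of scallop_b with shut fingers, stop about 12° short, and look again.

```bash
cat >> h.py <<'E'
C=np.array([575.7,98.0])
def pose(th,r=63,z=115,flip=0):
    a=np.radians(th); return [C[0]+r*np.cos(a),C[1]+r*np.sin(a),z],[np.pi,0,a+flip]
def look(bot,imaging,name,yawd=142,off=28,z=275):
    import json
    y=np.radians(yawd); d=np.array([np.cos(y),np.sin(y)])
    bot.move_ptp([*(C-off*d),z],[np.pi,0,y])
    m=imaging.camera_model("wrist"); im=imaging.capture("wrist")
    m={k:np.array(v).tolist() for k,v in m.items() if k in("K","position","rotation")}
    json.dump(m,open(name+".json","w")); cv2.imwrite(f"pics/{name}.png",im)
    cv2.imwrite(f"pics/{name}z.png",cv2.resize(im[20:290,190:450],None,fx=2.2,fy=2.2,interpolation=cv2.INTER_CUBIC))
E
python3 - <<'E'
from h import *
from bench import imaging, bot
p,o=pose(160,z=150); bot.move_ptp(p,o)
p,o=pose(160); hit=bot.movel(p,o,max_speed=60,threshold=10)
s=bot.get_state(); print(s['t'],hit,s['tcp_pos'],s['contact_force'])
if not hit:
  for th in np.linspace(160,26,10)[1:]:
    p,o=pose(th); hit=bot.movel(p,o,max_speed=60,threshold=25); s=bot.get_state(); print(round(th),hit,s['t'],s['contact_force'].round(1),(s['tcp_pos']-p).round(1))
    if hit: break
E
```

```text
5.5833 False [516.56069777 119.55595366 114.996263  ] [-0.26347028  0.87937807  0.308907  ]
145 False 6.0083 [-0.4  0.6 -0.1] [0.1 0.  0.3]
130 False 6.4333 [-0.3  1.2  0.2] [-0.3 -0.3 -0. ]
115 False 6.8583 [ 0.2 -0.2  0.6] [-0.5 -0.3 -0.1]
100 False 7.2833 [ 0.3 -0.5 -0. ] [-0.6 -0.3 -0.2]
86 False 7.7083 [-0.2  0.4 -0.5] [-0.7 -0.2 -0.2]
71 False 8.1333 [-0.4 -0.2 -0.2] [-0.7 -0.1 -0.2]
56 False 8.5583 [-0.1 -0.4 -0.5] [-0.7  0.1 -0.1]
41 False 8.9833 [-0.6 -0.1  0.6] [-0.6  0.2 -0.1]
26 False 9.4083 [ 0.3  0.2 -0.7] [-0.5  0.3 -0.1]
```

```bash
python3 - <<'E'
from h import *
from bench import imaging, bot
p,o=pose(28,z=115); bot.movel(p,o)
p,o=pose(28,z=150); bot.movel(p,o)
look(bot,imaging,"w3"); print(bot.get_state()['t'])
E
```

```text
11.8833
```

View pics/w3z.png

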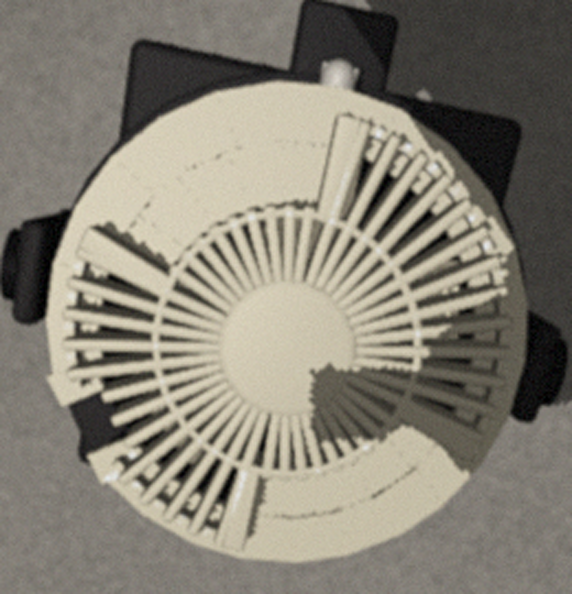

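The guard hasn't moved: the w3 view is the same as before (notch still at zoom (95,425)). The fingertips must have passed over the walls, so I'll check the fingertip height before trying again.

```bash
python3 - <<'E'
from h import *
from bench import imaging, bot
import json
m=json.load(open("w3.json")); s=bot.get_state(); t=s['tcp_pos']; print(t,s['opening'])
for dz in (0,10,20,30): print(dz,proj(m,t+[0,0,dz]))
x=[np.cos(np.radians(142)),np.sin(np.radians(142)),0]
print(proj(m,t+11*np.array(x)),proj(m,t-11*np.array(x)))
cv2.imwrite("pics/w3f.png",cv2.resize(cv2.imread("pics/w3.png")[270:470,220:420],None,fx=3,fy=3))
E
```

```text
[597.60100155  80.79679827 274.43783678] -0.0002938310490503117
0 [[318.64130732 306.00361357]]
10 [[318.55457927 317.63680317]]
20 [[318.45772695 330.62800273]]
30 [[318.34886767 345.22974465]]
[[318.60064737 282.51757696]] [[318.68038426 328.57526461]]
```

View pics/w3f.png

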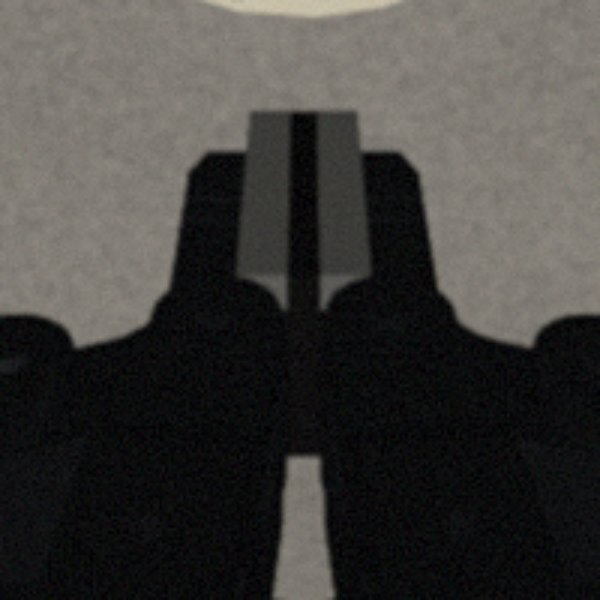

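```bash
python3 - <<'E'
from h import *
from bench import imaging, bot
im=imaging.capture("scene"); m=imaging.camera_model("scene"); t=bot.get_state()['tcp_pos']
q=proj(m,[t+[0,0,d] for d in (0,10,20,30)]); print(q)
u,v=q[0].astype(int)
a=im[v-60:v+50,u-60:u+60]; a=cv2.resize(a,None,fx=6,fy=6,interpolation=cv2.INTER_CUBIC)
a=np.clip(a.astype(float)*1.8,0,255).astype(np.uint8)
for k,p in enumerate(q): cv2.circle(a,tuple(int(x) for x in ((p[0]-u+60+.5)*6,(p[1]-v+60+.5)*6)),3,(0,0,255),-1)
cv2.imwrite("pics/s3.png",a[:600])
E
```

```text
[[309.67097198 201.44958851]
 [309.55143675 197.25148551]
 [309.43062744 193.00863666]
 [309.30852358 188.72032272]]
```

View pics/s3.png

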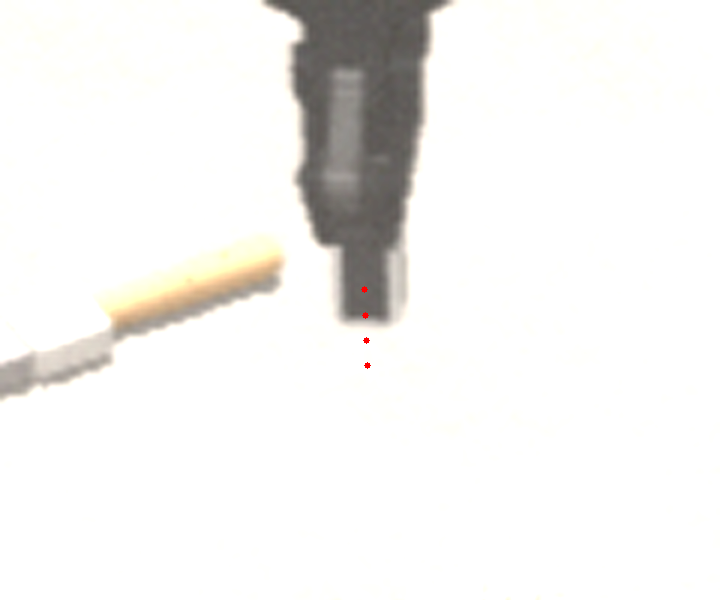

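Both views show the real finger end sits about 18–20 mm behind the reported TCP: the pads end near the +18 mm marker in the scene view. The fingers therefore cleared the 125 mm walls. I'll repeat the push about 18 mm lower, descending carefully with a force stop.

```bash
python3 - <<'E'
from h import *
from bench import imaging, bot
p,o=pose(160,z=125); bot.move_ptp(p,o)
p,o=pose(160,z=97); hit=bot.movel(p,o,max_speed=40,threshold=4)
s=bot.get_state(); print(s['t'],hit,s['tcp_pos'],s['contact_force'])
if not hit:
  for th in np.linspace(160,26,10)[1:]:
    p,o=pose(th,z=97); hit=bot.movel(p,o,max_speed=60,threshold=20); s=bot.get_state(); print(round(th),hit,s['t'],s['contact_force'].round(1),(s['tcp_pos']-p).round(1))
    if hit: break
E
```

```text
13.5167 False [516.62634047 119.57567965  97.10195304] [ 1.23397747 -0.20233462  0.24328378]
145 False 13.9417 [ 0.1 -0.2 -0.4] [0.  0.  0.2]
130 False 14.3667 [-1.6 -1.4 -0.1] [-0.7 -0.6 -0.2]
115 False 14.7917 [-1.7 -0.9  0.1] [-0.4 -0.2 -0.1]
100 False 15.2167 [-1.1  0.2 -0.5] [-0.2  0.1 -0.1]
86 False 15.6417 [-0.6 -0.1 -0.5] [-0.1  0.2  0. ]
71 False 16.0667 [-1.4  0.9  0.1] [0.2 0.1 0.2]
56 False 16.4917 [-0.5  2.3  0.5] [0.2 0.1 0.2]
41 False 16.9167 [-0.2  1.9  1.3] [0.2 0.  0.3]
26 False 17.3417 [0.6 0.6 2.8] [ 0.6 -0.2  0.6]
```

Contact forces now show. I'll back off, lift and look.

```bash
python3 - <<'E'
from h import *
from bench import imaging, bot
p,o=pose(30,z=97); bot.movel(p,o)
p,o=pose(30,z=135); bot.movel(p,o)
look(bot,imaging,"w4"); print(bot.get_state()['t'])
E
```

```text
19.8083
```

View pics/w4z.png

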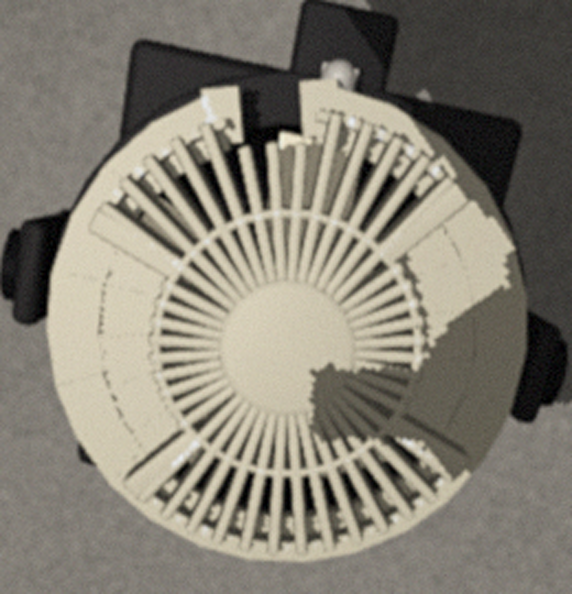

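The guard turned. The notch now lies at zoom (241–300, 87), a little left of the pin at (338,75). Next I'll compute what rotation is left.

```bash
python3 - <<'E'
from h import *
import json
m=json.load(open("w4.json"))
f=lambda u,v:((u+.5)/2.2-.5+190,(v+.5)/2.2-.5+20)
C=ray(m,*f(286,344),126)[:2];print(C)
def ang(p): p=p[:2]-C; return np.hypot(*p).round(1),np.degrees(np.arctan2(p[1],p[0])).round(1)
for u,v in((241,88),(300,82),(243,140),(303,135)): print("notch",ang(ray(m,*f(u,v),111)))
print("pin",ang(ray(m,*f(338,72),103)))
for u,v in((92,224),(468,200),(388,258),(164,276),(132,486)): print("walltop",ang(ray(m,*f(u,v),125)))
E
```

```text
[575.0200106   98.79802812]
notch (np.float64(81.4), np.float64(152.2))
notch (np.float64(82.0), np.float64(138.8))
notch (np.float64(65.9), np.float64(154.3))
notch (np.float64(66.2), np.float64(137.2))
pin (np.float64(87.3), np.float64(130.7))
walltop (np.float64(73.5), np.float64(-159.8))
walltop (np.float64(74.3), np.float64(90.3))
walltop (np.float64(43.5), np.float64(92.1))
walltop (np.float64(45.8), np.float64(-157.1))
walltop (np.float64(74.4), np.float64(-85.1))
```

Remaining rotation is −14.6°, so the finger has to end at 11.4°.

```bash
python3 - <<'E'
from h import *
from bench import imaging, bot
p,o=pose(36,z=120); bot.move_ptp(p,o)
p,o=pose(36,z=97); print(bot.movel(p,o,max_speed=50,threshold=5))
for th in (24,17.7,11.4):
    p,o=pose(th,z=97); hit=bot.movel(p,o,max_speed=40,threshold=20); s=bot.get_state(); print(th,hit,s['t'],s['contact_force'].round(1),(s['tcp_pos']-p).round(1))
p,o=pose(16,z=97); bot.movel(p,o)
p,o=pose(16,z=135); bot.movel(p,o)
look(bot,imaging,"w5"); print(bot.get_state()['t'])
E
```

```text
False
24 False 22.5917 [0.1 1.7 2.4] [0.4 0.3 0.6]
17.7 False 22.9167 [0.5 2.4 4.5] [0.5 0.6 0.6]
11.4 False 23.2417 [0.  2.5 4.4] [0.8 0.3 0.6]
25.8833
```

View pics/w5z.png

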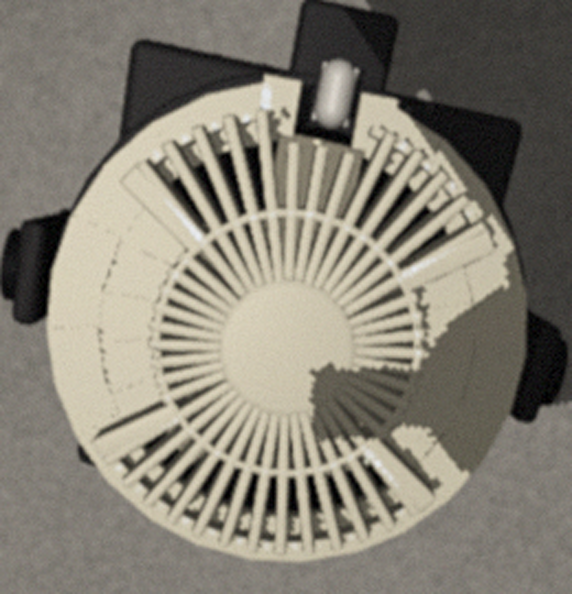

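The pin is now visible inside the notch: pin centre at zoom (335,92), notch edges at x of about 298 and 361. I'll put a number on the residual.

```bash
python3 - <<'E'
from h import *
import json
m=json.load(open("w5.json"))
f=lambda u,v:((u+.5)/2.2-.5+190,(v+.5)/2.2-.5+20)
C=ray(m,*f(286,344),126)[:2];print(C)
def ang(p): p=p[:2]-C; return np.hypot(*p).round(1),np.degrees(np.arctan2(p[1],p[0])).round(1)
for u,v in((302,82),(362,95),(297,135),(357,142)): print("notch",ang(ray(m,*f(u,v),111)))
for u,v in((338,62),(335,92),(332,122)): print("pin",ang(ray(m,*f(u,v),104)))
for u,v in((124,182),(488,230),(405,275)): print("walltop",ang(ray(m,*f(u,v),125)))
im=cv2.imread("pics/w5.png"); cv2.imwrite("pics/w5n.png",cv2.resize(im[35:95,300:380],None,fx=9,fy=9,interpolation=cv2.INTER_CUBIC))
E
```

```text
[575.10143027  98.76853099]
notch (np.float64(82.1), np.float64(138.4))
notch (np.float64(81.9), np.float64(124.5))
notch (np.float64(66.1), np.float64(138.9))
notch (np.float64(68.0), np.float64(121.9))
pin (np.float64(90.1), np.float64(131.1))
pin (np.float64(81.1), np.float64(130.5))
pin (np.float64(71.9), np.float64(129.7))
walltop (np.float64(72.9), np.float64(-173.1))
walltop (np.float64(75.0), np.float64(81.4))
walltop (np.float64(45.1), np.float64(82.0))
```

View pics/w5n.png

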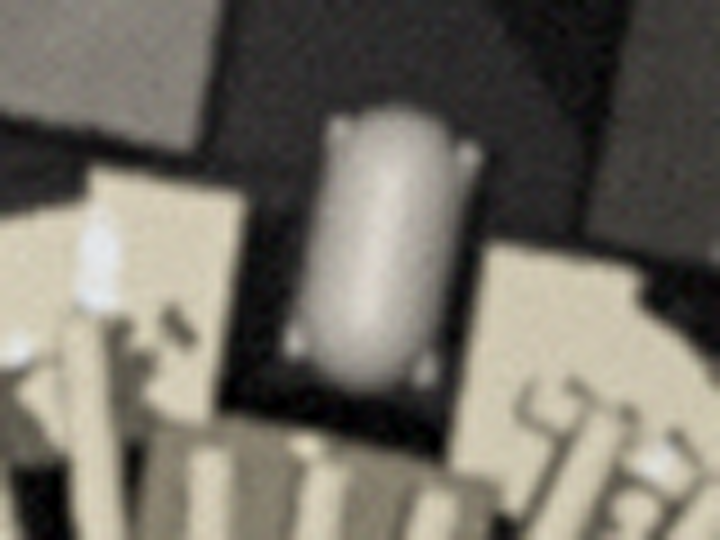

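The notch is about 1.2–1.8 mm off the pin's middle, well within the 4 mm play. I'll press straight down on the cap with a force stop.

```bash
python3 - <<'E'
from h import *
from bench import imaging, bot
c=[575.4,98.4]; y=np.radians(142)
bot.move_ptp([*c,130],[np.pi,0,y])
hit=bot.movel([*c,110],max_speed=50,threshold=10); s=bot.get_state(); print(hit,s['t'],s['tcp_pos'],s['contact_force'].round(1))
for z in np.arange(108,82,-2):
    hit=bot.movel([*c,z],max_speed=25,threshold=22); s=bot.get_state(); print(z,hit,round(s['t'],2),s['tcp_pos'].round(1),s['contact_force'].round(1))
    if hit or s['contact_force'][2]>20: break
E
```

```text
False 27.075 [575.27345097  98.34831675 109.81273639] [-0.2  0.5  0. ]
108 False 27.32 [575.4  98.4 108. ] [-0.9  0.  -0.2]
106 False 27.57 [575.3  98.4 105.9] [-0.7  0.3  0.1]
104 False 27.82 [575.5  98.4 104. ] [-0.2 -0.4  0.5]
102 False 28.07 [575.5  98.4 102.1] [-1.3  0.4  2.6]
100 False 28.32 [575.4  98.4 100. ] [-1.3  0.3  3.4]
98 False 28.57 [575.5  98.4  97.9] [ 0.3 -1.3  1.8]
96 False 28.82 [575.4  98.4  95.9] [-0.8  0.7  2. ]
94 False 29.07 [575.5  98.4  93.9] [0.2 0.7 2.5]
92 False 29.32 [575.5  98.4  91.9] [0.9 0.  1.8]
90 False 29.57 [575.5  98.4  90.7] [-2.4 -0.6  8.1]
88 False 29.82 [575.6  98.4  90.5] [-5.7 -0.3 20.3]
```

It slid about 13 mm and then met a hard stop. I'll confirm with a slightly firmer press, then lift straight up and check.

```bash
python3 - <<'E'
from h import *
from bench import imaging, bot
c=[575.4,98.4]
bot.movel([*c,86.8],max_speed=25,threshold=15); s=bot.get_state(); print(s['tcp_pos'].round(2),s['contact_force'].round(1))
bot.movel([*c,92],max_speed=30); bot.movel([*c,150])
look(bot,imaging,"w6"); im=imaging.capture("scene"); cv2.imwrite("pics/s6z.png",cv2.resize(im[225:340,260:390],None,fx=5,fy=5,interpolation=cv2.INTER_CUBIC)); print(bot.get_state()['t'],bot.get_state()['contact_force'])
E
```

```text
[575.66  98.45  90.42] [-9.1 -0.6 27.7]
31.6083 [0.11129994 0.94016693 0.15518193]
```

View pics/w6z.png

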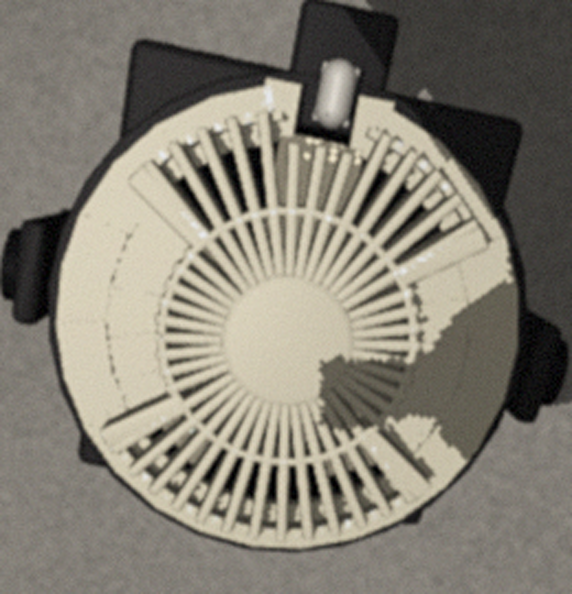

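View pics/s6z.png

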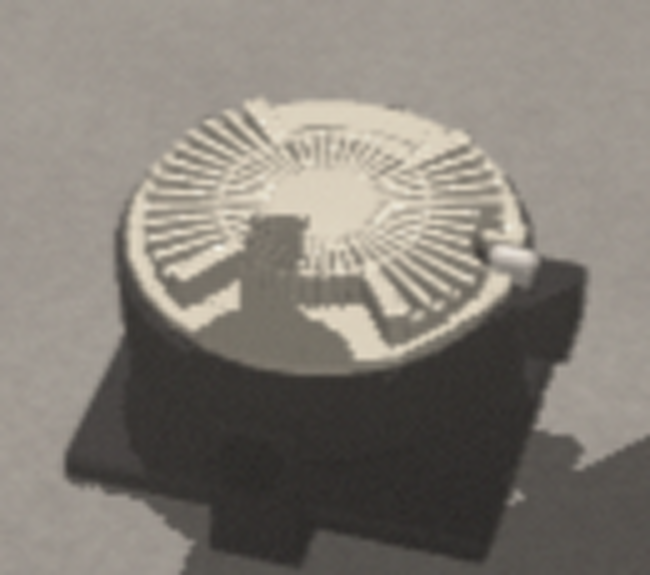

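The pin stands up through the notch, the guard sits flush on the drum, and the bystanders weren't touched. The tool is 160 mm above and free, so I'm handing in.

```bash
python3 - <<'E'
from bench import bot
print(bot.sign_off(), bot.get_state()['t'])
E
```

```text
the job is handed in; nothing more can be done
the job is handed in; nothing more can be done
```

I turned the guard about 125° clockwise by its scallop walls with shut fingertips, then pressed it straight down over the pin. I lifted clear and handed in at about 32 s.

**What the last checks showed**
- **Press:** the guard slid about 13 mm at 2–3 N, then hit a hard stop. It did not move further at 28 N.
- **Pictures:** the final wrist and scene views show the pin standing up through the notch and the guard flush with the drum. The force on the tool was back to about zero.

**What failed or disagreed**
- **First push:** it passed over the guard without touching it. The shut fingers end about 20 mm short of the reported TCP, so I repeated the push about 18 mm lower.
- **Rubbing:** during the last bit of turning the fingertips rubbed on the scallop floor with about 4 N. This may have pushed the guard down a little early, by 1 mm at most. It would explain why I saw about 13 mm of slide rather than the full 14.
- **Notch alignment:** before pressing, the notch was about 1–2 mm off the pin's middle, within the 4 mm play. I did not correct it.
- **Bystanders:** I did not re-measure the pot, jar and brush at the end. The gripper never came near them.

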